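# Change a rotary-table drive into top gear through its gate

## Robot

A 6-joint arm with a two-finger parallel gripper is mounted at the origin on the work surface. World frame = base frame: x ahead of the robot, y to its left, z up, the work surface at z = 0. Lengths are in m, angles in rad, forces in N, time in s.
With the tool pointing down it reaches from about 0.425 to 0.95 m from the base axis. Payload 14.7 kg.
Tool frame: the origin (TCP) lies midway between the tips of the shut fingers; the grasp point (between the pads) lies 19 mm behind it; y points along the fingers, z is the direction in which the jaws open and shut, and the axes are right-handed (so a half turn about y gives the same grasp; the last joint's range is limited). The gripper opens to 85 mm and grips with 20 to 120 N. Pads are 22 mm wide; open, the fingers measure 114 mm over their backs; the gripper's body (76 mm by 85 mm) begins 54 mm behind the grasp point. The pads swing forward as they close: fully open they stand 13 mm farther back than shut.
Start: joints at [1.251, 0.48, 1.596, -0, 1.065, -0.047], TCP at [0.175, 0.626, 0.2] pointing down, gripper open.
Joint ranges: [-2.75, 2.75], [-0.82, 2.05], [0.23, 2.67], [-1.56, 4.7], [0.09, 2.69], [-2.92, 2.92]. Speed limits (rad/s): [1.89, 1.89, 2.39, 3.01, 3.01, 3.01].

## Interface

Orientations are given as a unit quaternion [x, y, z, w].
In Python, from rig import * gives the robot as it stands.
- The arm moves only by the tool send_rows, never from a script. Its argument "steps" is a list of rows, each an object of numbers: "tx", "ty", "tz": the shift along the world's x, y, z in cm; "wx", "wy", "wz": the turn, a rotation vector about the world's x, y, z in degrees; "grip": the opening, from -1 (shut) to 1 (fully open). In form: [{"tx": .., "ty": .., "tz": .., "wx": .., "wy": .., "wz": .., "grip": ..}, ...]. A call has 1 to 10 rows; each row shifts and turns the commanded pose from where the row before left it; what a row does not reach is not made up. A row lasts 1/12 s, in which the tool goes at most 41.7 mm and 7.16 degrees, less where a joint would pass 70% of its speed; a pose out of reach is approached as far as the arm can. A call is refused whole if a number of a shift passes 4.17 or a number of a turn 7.16, either way. A call with a gripper value outside its range is refused whole. The fingers move at their own pace and stop on an object; "grip_force" is the grip in N (left out, the last holds). Time passes only in rows, so rows that do not move let the fingers close. It gives the time, the measured TCP pose, the force and the opening at its end, in the units of the state.
- get_obs(): the state, without advancing time (a new reading comes with each control period).
- camera(name): name is "scene" or "top" or "wrist"; returns (picture, depth): 400x640x3 uint8, red, green, blue; 400x640 float32, m along the optical axis (not along the pixel's ray), 0 where there is no reading.
- get_calibration(name): a dict with "camera_matrix" (3x3 intrinsics, pixels), "position" and "rotation" of the camera in the world; the wrist camera has in their place "hand_eye" (4x4, takes a point from camera to tool coordinates, whose origin is the TCP and whose axes are the tool frame's). Camera axes: x right, y down, z forward; pixel columns grow to the right and rows downward; lengths in m; the calibration is good to about 2 mm. A picture is of the moment at which its call begins: read the wrist's pose just before it. get_calibration takes no time and is no camera call.
- finish_job(): hands the job in, once; it reports no verdict.
The state is a dict: "t": time; "qpos": joint angles; "qd": joint speeds; "joint_efforts": joint torques, N m; "ee_pos": TCP position; "tcp_rot": TCP orientation; "contact_force": force on the tool from outside, world axes, zero at the start; "moment": the same for the moment, N m; "opening": opening from 0.0 (shut) to 1.0 (fully open).
Only numpy, scipy, OpenCV 4.12 (cv2) and the standard library are available. Lean on these libraries where they do the work, as an engineer would, in place of code of your own. Each camera call takes 0.05 s, during which the arm holds its last target.

## Task

The rotary table's drive is stopped and its gear lever stands in the near middle slot of the six-slot gate (near means towards the robot). Change it to top speed: push the lever with the fingertips out to the neutral channel, across to the column on the rotary table's side, and fully home into the far slot there, then come clear of it. Only push it, do not grip it or force it hard against the gate, and leave the mirror mount on the table and all the other things lying about where they are.

Things in the scene. Friction and masses are not known exactly. Their poses are not given: they have to be found in the camera images.
- gearbox: Grey cast gearbox, 184 x 154 mm, cover 140 mm above the work surface, fixed on an aluminium base plate 220 x 640 x 12 mm with the rotary table on one side and the motor on the other. Origin: centre of the plate's underside, on the work surface. Its x points to the far side (away from the robot, apart from its yaw), y left, z up. Only the lever rises more than 20 mm above the cover
- gate_centre (a point): Centre of the steel gate plate (82 x 72 mm) on the cover, on its top face, 150 mm above the work surface; axes as the gearbox. A neutral channel 14 mm wide runs along y through it; three slots 12 mm wide leave the channel to the near side (-x), three to the far side (+x), in columns at y = -17, 0, +17 mm. Lands between slots: 5 mm wide, round-nosed
- slot_far_left (a point): End position of the lever in the far left slot (left = gearbox +y), on the gate plate's top face: 23 mm in +x and 17 mm in +y from the gate centre
- slot_far_right (a point): End position of the lever in the far right slot, on the gate plate's top face: 23 mm in +x and 17 mm in -y from the gate centre
- lever_knob (a point): Centre of the black ball knob (40 mm diameter) on the gear lever, a steel rod 9 mm thick in the gate, 11 mm above it, that tilts about a ball pivot 60 mm above the work surface, straight below the gate centre. Knob centre to pivot: 190 mm, so it is 250 mm above the work surface with the lever upright. Its z axis points up along the lever
- lever_shift (a joint): Tilt of the lever along the slots, rad: 0 in the neutral channel, negative to the near side, positive to the far side, stops at -0.26 and +0.26; 0.01 rad is 1.9 mm at the knob. Starts between -0.26 and -0.19 in the near middle slot. Sideways motion only within 0.03 rad of 0 (the round noses guide it a little further). Friction about 3 N at the knob, no spring: it stays where left
- lever_cross (a joint): Tilt of the lever across the slots, rad: 0 in the middle column (start), +0.2 in the left column (gearbox +y), -0.2 in the right one, which are also its stops; 0.01 rad is 1.9 mm at the knob. Play of 0.017 rad in a slot. Friction about 2 N at the knob, no spring
- rotary_table: Worm rotary table: black housing 200 x 178 mm with a round graduated aluminium top of 172 mm diameter, 120 mm above the work surface. Fixed either left or right of the gearbox, its centre 200 mm from the gearbox's along the gearbox's y, with the same yaw; the motor is on the other side. Origin: centre of its underside, 12 mm above the work surface
- drive_motor: Grey finned electric motor, 106 mm diameter, 166 mm long along the gearbox y, with a terminal box on top reaching 152 mm above the work surface, on the side of the gearbox away from the rotary table. Fixed. Origin: centre of its underside, 12 mm above the work surface
- mirror_mount: Loose mirror mount, 100 mm high: round foot of 52 mm diameter, thin post, square black 46 mm frame; it stands on top of the rotary table. Origin: centre of its underside
- lock_ring: Loose black ring, 38 mm across, 10 mm high, lying on the near left corner of the gearbox cover. Origin: centre of its underside
- oil_bottle: Loose white bottle, 42 mm diameter, 100 mm high, standing on the left. Origin: centre of its underside
- post_holder: Loose black post holder with a steel post, foot 60 mm diameter, 110 mm high, standing on the right. Origin: centre of its underside
- ball_driver: Loose screwdriver with black handle, 170 mm long, 26 mm thick, lying on the right. Origin: under its middle
- lens_tube: Loose black lens tube, 31 mm diameter, 38 mm high, standing open end up on the left. Origin: centre of its underside
- screw_tray: Loose grey tray with screws, 90 x 120 x 28 mm, on the left. Origin: centre of its underside

How it is judged:
At the end, for the whole second after the job is handed in: The lever is at rest in the far slot of the column on the rotary table's side: its shift tilt is above 0.22 rad (within 8 mm of the slot's end at the knob) and its cross tilt is beyond 0.15 rad towards the rotary table (value of joint lever_shift above 0.22 rad and ((y of rotary_table in the frame of gearbox above 0 m and value of joint lever_cross above 0.15 rad) or (y of rotary_table in the frame of gearbox below 0 m and value of joint lever_cross below -0.15 rad)) and velocity of joint lever_cross between -0.05 and 0.05 rad/s and velocity of joint lever_shift between -0.05 and 0.05 rad/s); the robot touches nothing.
It fails at once if the lever is gripped: its knob or shank is pressed from two opposite sides at once ((contact force between the fingers and lever_shift_c1 above 0.5 N and contact force between the fingers and lever_shift_c2 above 0.5 N) or (contact force between the fingers and lever_shift_c5 above 0.5 N and contact force between the fingers and lever_shift_c6 above 0.5 N) or (contact force between the fingers and lever_shift_c3 above 0.5 N and contact force between the fingers and lever_shift_c4 above 0.5 N) or (contact force between the fingers and lever_shift_c7 above 0.5 N and contact force between the fingers and lever_shift_c8 above 0.5 N)).
It fails at once if the lever is forced: more than 45 N between the fingers and the lever (contact force between the fingers and lever_shift above 45 N).
It fails at once if one of the loose things is lifted, carried, knocked or pushed more than 15 mm (distance of any of mirror_mount, lock_ring, oil_bottle, post_holder, ball_driver, lens_tube, screw_tray from where it was at the start of the episode above 0.015 m).
It also fails if it takes over 43 s, if anything falls off the work surface, if the arm or the gripper's body presses on something with over 40 N, if the wrist force passes 120 N, or if a joint passes its speed limit or range.

## Working session

There is one attempt and no reset: what is moved stays moved. The work goes in short steps, Python scripts to look and compute and a tool call to move; the robot and the scene stay as the last step left them, time stands still between calls to the robot, and variables do not carry over. Pictures are saved under pics/ and viewed, and the job is handed in when it is done.

Besides the shell and the picture viewer there is one more tool, called after "Request:" in YAML: its name, and indented under it one key for each argument. send_rows: Moves the arm, as the interface text tells. Its arguments: {"type":"object","properties":{"steps":{"type":"array"},"grip_force":{"type":"number"}},"required":["steps"]}

```bash
mkdir -p pics; ls
cat > look.py <<'E'
from rig import *
import numpy as np, cv2, sys
def snap(name,tag):
    o=get_obs(); im,d=camera(name)
    np.savez(f'{tag}.npz',im=im,d=d,p=o['ee_pos'],q=o['tcp_rot'])
    cv2.imwrite(f'pics/{tag}.png',im[:,:,::-1]); return im,d
E
python3 - <<'E'
from look import *
for n in ("scene","top"):
    im,d=snap(n,n+"0"); c=get_calibration(n); print(n,c)
o=get_obs(); print(o)
E
```

```text
pics
scene {'camera_matrix': array([[369.01140727,   0.        , 315.4857212 ],
       [  0.        , 369.01140727, 196.33896222],
       [  0.        ,   0.        ,   1.        ]]), 'position': array([1.02810174, 0.81614889, 0.7965642 ]), 'rotation': array([ 0.25036908,  0.84388261, -0.45684603, -0.12833228])}
top {'camera_matrix': array([[374.97870381,   0.        , 309.92594585],
       [  0.        , 374.97870381, 192.74555766],
       [  0.        ,   0.        ,   1.        ]]), 'position': array([ 3.18019970e-01, -4.58324697e-05,  1.36882013e+00]), 'rotation': array([ 0.70901674, -0.70096296,  0.05032742, -0.05842376])}
{'t': 0.1, 'qpos': array([ 1.25137250e+00,  4.80793399e-01,  1.59681715e+00, -3.39230289e-05,
        1.06512271e+00, -4.66148692e-02]), 'qd': array([-0.00142767, -0.00124274, -0.00359729, -0.00128959, -0.00089151,
        0.00013543]), 'joint_efforts': array([ 5.30736324e-04, -9.52252078e+01, -4.31044185e+01, -1.88258773e-04,
        5.13448802e-03,  1.28375614e-04]), 'ee_pos': array([0.1750029 , 0.62556188, 0.1993185 ]), 'tcp_rot': array([ 0.70093781, -0.09621101,  0.09608485, -0.70014094]), 'contact_force': array([ 0.04514815,  0.02359375, -0.18653001]), 'moment': array([0.02767758, 0.05416137, 0.0281478 ]), 'opening': 0.998310539271664}
```

View pics/scene0.png

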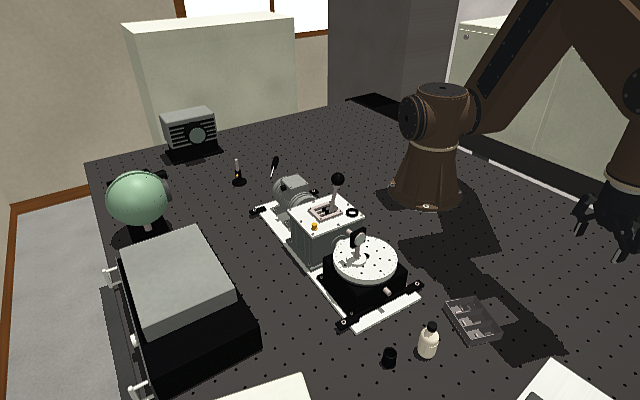

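View pics/top0.png

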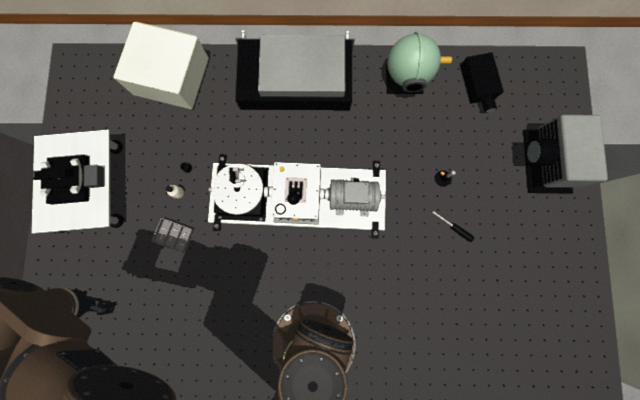

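The top view (up = +x, left = +y) shows the rotary table's disc at (238,190), left (+y) of the gearbox cover at (296,192), with the motor at (355,195). The knob is near (295,193), so the goal is the far left slot. I'll measure next.

```bash
cat > geo.py <<'E'
from rig import *
import numpy as np, cv2
from scipy.spatial.transform import Rotation as R
def cam(n,z=None):
    c=get_calibration(n)
    if n=='wrist':
        H=c['hand_eye']; Rt=R.from_quat(z['q']).as_matrix()
        return c['camera_matrix'],Rt@H[:3,3]+z['p'],Rt@H[:3,:3]
    r=np.array(c['rotation']); 
    return c['camera_matrix'],np.array(c['position']),(R.from_quat(r).as_matrix() if r.shape==(4,) else r)
def ray(C,uv):
    K,p,Rm=C; d=Rm@np.linalg.solve(K,np.array([uv[0],uv[1],1.])); return p,d
def plane(C,uv,h):
    p,d=ray(C,uv); return p+d*(h-p[2])/d[2]
def cloud(C,d):
    K,p,Rm=C; v,u=np.mgrid[:d.shape[0],:d.shape[1]]
    P=np.stack([(u-K[0,2])/K[0,0]*d,(v-K[1,2])/K[1,1]*d,d],-1); return P@Rm.T+p
def proj(C,X):
    K,p,Rm=C; x=K@(Rm.T@(np.asarray(X)-p)); return x[:2]/x[2]
E
python3 - <<'E'
from geo import *
for n,box in (("top",(190,140,400,240)),("scene",(240,150,440,340))):
    z=np.load(n+"0.npz"); im=z['im']; x0,y0,x1,y1=box
    s=min(800/(x1-x0),600/(y1-y0)); cv2.imwrite(f'pics/{n}0z.png',cv2.resize(im[y0:y1,x0:x1,::-1],None,fx=s,fy=s,interpolation=cv2.INTER_CUBIC)); print(n,s)
    P=cloud(cam(n),z['d'])
    # points by height classes within region
    for lo,hi in ((.003,.018),(.112,.126),(.136,.145),(.146,.156),(.215,.28)):
        m=(P[...,2]>lo)&(P[...,2]<hi)&(P[...,0]>.2)&(P[...,0]<.75)&(abs(P[...,1])<.45)&(z['d']>0)
        m[:y0]=0;m[y1:]=0;m[:,:x0]=0;m[:,x1:]=0
        if m.sum()>3:
            Q=P[m]; print(n,lo,m.sum(),np.median(Q,0).round(4),Q.min(0).round(4),Q.max(0).round(4), cv2.minAreaRect((Q[:,:2]*1000).astype(np.float32)))
E
```

```text
top 3.8095238095238093
top 0.003 4551 [ 0.4908 -0.0489  0.0099] [ 0.3555 -0.3147  0.003 ] [0.7334 0.4496 0.018 ] ((545.0083618164062, 67.20648193359375), (371.4541320800781, 767.7042236328125), 0.589282214641571)
top 0.112 2140 [0.5145 0.2415 0.1204] [ 0.4259 -0.2178  0.112 ] [0.61  0.348 0.126] ((509.36456298828125, 65.78814697265625), (567.7894897460938, 170.5903778076172), 85.41307830810547)
top 0.136 1901 [0.5204 0.0581 0.1404] [ 0.4248 -0.1702  0.136 ] [0.613  0.1434 0.145 ] ((516.4358520507812, -14.7156982421875), (313.31976318359375, 184.30686950683594), 88.21894073486328)
top 0.146 840 [ 0.5143 -0.1062  0.1511] [ 0.4304 -0.173   0.146 ] [0.6036 0.2579 0.156 ] ((506.87109375, 44.60249328613281), (436.3409423828125, 163.26014709472656), 80.6950454711914)
top 0.215 210 [0.483  0.0735 0.254 ] [0.4567 0.0466 0.2151] [0.5766 0.2726 0.2683] ((517.37841796875, 160.45242309570312), (244.7107391357422, 48.8463020324707), 69.01704406738281)
scene 3.1578947368421053
scene 0.003 2708 [0.5929 0.2136 0.0116] [ 0.2014 -0.4491  0.003 ] [0.75   0.4496 0.018 ] ((475.6924743652344, 0.27301025390625), (898.6435546875, 548.5612182617188), 89.977783203125)
scene 0.112 2381 [0.536  0.2672 0.12  ] [ 0.4355 -0.2205  0.112 ] [0.6151 0.3498 0.126 ] ((525.7742919921875, 64.63003540039062), (179.42491149902344, 570.2802734375), 0.4198343753814697)
scene 0.136 1488 [0.5402 0.0726 0.1403] [ 0.4266 -0.1685  0.1361] [0.6153 0.2713 0.145 ] ((520.142333984375, 52.484710693359375), (439.9133605957031, 185.62969970703125), 88.09756469726562)
scene 0.146 661 [0.5194 0.0385 0.1505] [ 0.438  -0.1785  0.146 ] [0.5984 0.2696 0.1557] ((529.3138427734375, 42.16539001464844), (157.73196411132812, 441.08343505859375), 8.527664184570312)
scene 0.215 266 [0.4932 0.0797 0.2389] [0.4626 0.0521 0.2152] [0.5804 0.2734 0.2657] ((522.352294921875, 164.37680053710938), (238.9294891357422, 47.76216506958008), 68.84455108642578)
```

```bash
ls pics
```

```text
scene0.png
scene0z.png
top0.png
top0z.png
```

View pics/top0z.png

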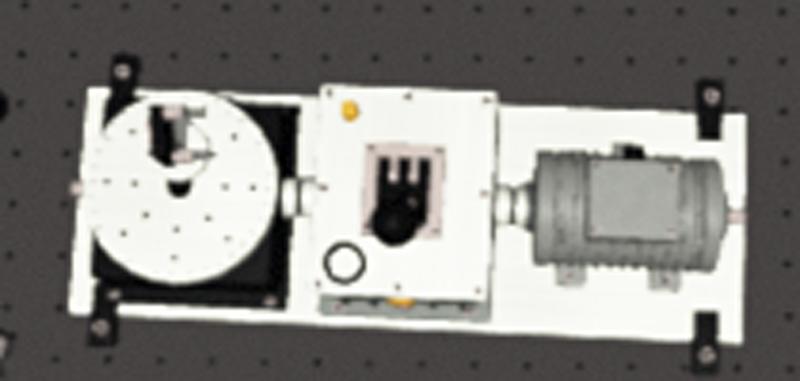

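View pics/scene0z.png

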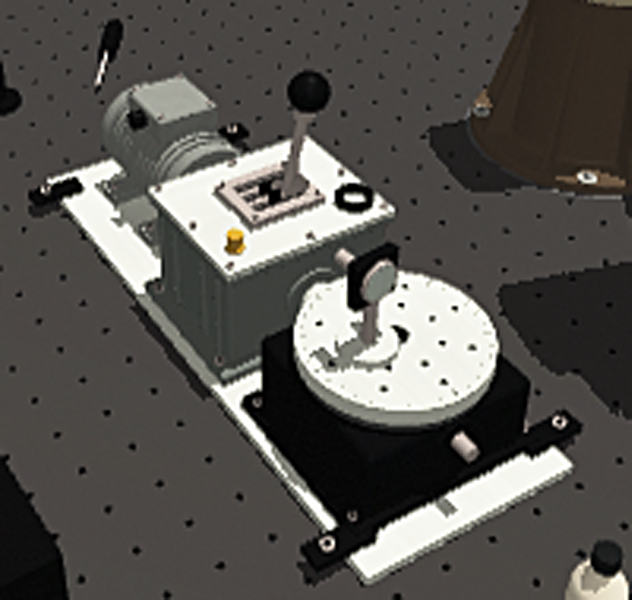

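The zoomed views confirm that the knob leans to the near side in the middle column, with its crop centre at (397,220) in the top view. The mirror mount stands on the far part of the disc, and the lock ring is on the near left corner of the cover. Next I'll compute the gearbox pose and knob position.

```bash
cat > knob.py <<'E'
from geo import *
from scipy.optimize import least_squares
def knob_px(C,im,guess,roi=None):
    # dark blob near predicted pixel
    g=proj(C,guess); g=np.round(g).astype(int); return g
def ballfit(n,z,box,zlo=.2):
    P=cloud(cam(n,z),z['d']); x0,x1,y0,y1=box
    m=(P[...,2]>zlo)&(P[...,2]<.29)&(P[...,0]>x0)&(P[...,0]<x1)&(P[...,1]>y0)&(P[...,1]<y1)&(z['d']>0)&(z['im'].max(-1)<90)
    Q=P[m]; v,u=np.nonzero(m)
    if len(Q)<8: return None
    f=least_squares(lambda c:np.linalg.norm(Q-c,axis=1)-.02,Q.mean(0)-[0,0,.01],loss='soft_l1',f_scale=.002)
    return f.x,len(Q),np.sqrt(np.mean(f.fun**2)),(u.min(),u.max(),v.min(),v.max())
E
python3 - <<'E'
from knob import *
for n in("top","scene"):
    z=np.load(n+"0.npz");C=cam(n)
    print(n,ballfit(n,z,(.42,.6,.0,.14),.215))
    P=cloud(C,z['d'])
    m=(abs(P[...,2]-.14)<.004)&(P[...,0]>.41)&(P[...,0]<.63)&(P[...,1]>-.03)&(P[...,1]<.16)&(z['im'].min(-1)>150)
    k,lab,st,ce=cv2.connectedComponentsWithStats(m.astype(np.uint8)); i=1+st[1:,4].argmax()
    ct=np.argwhere(lab==i)[:,::-1]; Q=np.array([plane(C,u,.14) for u in ct])[:,:2]
    rr=cv2.minAreaRect((Q*1000).astype(np.float32)); print('cover',rr)
    m=(abs(P[...,2]-.12)<.005)&(P[...,0]>.40)&(P[...,0]<.63)&(P[...,1]>.15)&(P[...,1]<.36)&(z['im'].min(-1)>120)
    Q=np.array([plane(C,u,.12)[:2] for u in np.argwhere(m)[:,::-1]]); print('disc',cv2.minEnclosingCircle((Q*1000).astype(np.float32)))
    # plate
    m=(abs(P[...,2]-.012)<.006)&(P[...,0]>.3)&(P[...,0]<.72)&(P[...,1]>-.32)&(P[...,1]<.42)&(z['im'].min(-1)>170)
    Q=np.array([plane(C,u,.012)[:2] for u in np.argwhere(m)[:,::-1]]); print('plate',len(Q),cv2.minAreaRect((Q*1000).astype(np.float32)))
z=np.load("top0.npz"); print('tool axes\n',R.from_quat(z['q']).as_matrix().round(3))
E
```

```text
top (array([0.47631889, 0.06631074, 0.24532645]), 121, np.float64(0.0017606626966250318), (np.int64(287), np.int64(299), np.int64(192), np.int64(203)))
cover ((518.37548828125, 65.04576110839844), (153.7820587158203, 183.92945861816406), 88.05213165283203)
disc ((525.4302978515625, 264.0840759277344), 85.71954345703125)
plate 2654 ((518.2933349609375, 63.851806640625), (640.69189453125, 219.61032104492188), 88.07131958007812)
scene (array([0.47826961, 0.06433812, 0.24515012]), 149, np.float64(0.0015428316201250342), (np.int64(331), np.int64(344), np.int64(173), np.int64(187)))
cover ((521.1033325195312, 63.90205001831055), (153.87953186035156, 182.90061950683594), 88.0732192993164)
disc ((528.3026123046875, 266.1121520996094), 87.7391357421875)
plate 1381 ((521.4606323242188, 64.42031860351562), (637.8050537109375, 218.61741638183594), 88.20297241210938)
tool axes
 [[ 0.963 -0.     0.269]
 [-0.269 -0.001  0.963]
 [-0.    -1.    -0.001]]
```

The measurements agree within 3 mm between views and match the given sizes:

| Item | Measured | Check |
|---|---|---|
| Gearbox centre | ≈ (0.5195, 0.0645), yaw ≈ -1.95° | cover and plate rectangles agree |
| Cover | 183 x 154 mm | nominal 184 x 154 mm |
| Disc | on +y side, 0.20 m from gearbox | as given |
| Knob | ≈ (0.477, 0.0655, 0.245) | 42 mm near-side lean gives shift ≈ -0.225, expected height 0.245 |

Next I move in with the fingers shut, turned to line up with the gearbox.

Request:
send_rows:
  steps:
    - {"tx": 1.6, "ty": -2.9, "tz": 1.0, "wz": 6.8, "grip": -1}
    - {"tx": 1.6, "ty": -2.9, "tz": 1.0, "wz": 6.8, "grip": -1}
    - {"tx": 1.6, "ty": -2.9, "tz": 1.0, "grip": -1}
    - {"tx": 1.6, "ty": -2.9, "tz": 1.0, "grip": -1}
    - {"tx": 1.6, "ty": -2.9, "tz": 1.0, "grip": -1}
    - {"tx": 1.6, "ty": -2.9, "tz": 1.0, "grip": -1}
    - {"tx": 1.6, "ty": -2.9, "tz": 1.0, "grip": -1}
    - {"tx": 1.6, "ty": -2.9, "tz": 1.0, "grip": -1}
    - {"tx": 1.6, "ty": -2.9, "tz": 1.0, "grip": -1}
    - {"tx": 1.6, "ty": -2.9, "tz": 1.0, "grip": -1}

```text
validation failed for argument at $.st...
```

Request:
send_rows:
  steps:
    - {"tx": 1.6, "ty": -2.9, "tz": 1.0, "wx": 0, "wy": 0, "wz": 6.8, "grip": -1}
    - {"tx": 1.6, "ty": -2.9, "tz": 1.0, "wx": 0, "wy": 0, "wz": 6.8, "grip": -1}
    - {"tx": 1.6, "ty": -2.9, "tz": 1.0, "wx": 0, "wy": 0, "wz": 0, "grip": -1}
    - {"tx": 1.6, "ty": -2.9, "tz": 1.0, "wx": 0, "wy": 0, "wz": 0, "grip": -1}
    - {"tx": 1.6, "ty": -2.9, "tz": 1.0, "wx": 0, "wy": 0, "wz": 0, "grip": -1}
    - {"tx": 1.6, "ty": -2.9, "tz": 1.0, "wx": 0, "wy": 0, "wz": 0, "grip": -1}
    - {"tx": 1.6, "ty": -2.9, "tz": 1.0, "wx": 0, "wy": 0, "wz": 0, "grip": -1}
    - {"tx": 1.6, "ty": -2.9, "tz": 1.0, "wx": 0, "wy": 0, "wz": 0, "grip": -1}
    - {"tx": 1.6, "ty": -2.9, "tz": 1.0, "wx": 0, "wy": 0, "wz": 0, "grip": -1}
    - {"tx": 1.6, "ty": -2.9, "tz": 1.0, "wx": 0, "wy": 0, "wz": 0, "grip": -1}

```text
t: 0.93
ee_pos: [0.3353, 0.3344, 0.3002]
tcp_rot: [0.707, -0.013, 0.012, -0.707]
contact_force: [1.5, 0.3, -0.7]
opening: -0.001
```

Request:
send_rows:
  steps:
    - {"tx": 1.2, "ty": -3.3, "tz": 0, "wx": 0, "wy": 0, "wz": 0, "grip": -1}
    - {"tx": 1.2, "ty": -3.3, "tz": 0, "wx": 0, "wy": 0, "wz": 0, "grip": -1}
    - {"tx": 1.2, "ty": -3.3, "tz": 0, "wx": 0, "wy": 0, "wz": 0, "grip": -1}
    - {"tx": 1.2, "ty": -3.3, "tz": 0, "wx": 0, "wy": 0, "wz": 0, "grip": -1}
    - {"tx": 1.2, "ty": -3.3, "tz": 0, "wx": 0, "wy": 0, "wz": 0, "grip": -1}
    - {"tx": 1.2, "ty": -3.3, "tz": 0, "wx": 0, "wy": 0, "wz": 0, "grip": -1}
    - {"tx": 1.2, "ty": -3.3, "tz": 0, "wx": 0, "wy": 0, "wz": 0, "grip": -1}
    - {"tx": 1.2, "ty": -3.3, "tz": 0, "wx": 0, "wy": 0, "wz": 0, "grip": -1}
    - {"tx": 0, "ty": 0, "tz": 0, "wx": 0, "wy": 0, "wz": 0, "grip": -1}

```text
t: 1.68
ee_pos: [0.4326, 0.0672, 0.2998]
tcp_rot: [0.708, -0.014, 0.014, -0.706]
contact_force: [-0.2, 0.3, -0.3]
opening: -0.001
```

Run:
```python
from look import *
snap("wrist","wr1"); snap("scene","sc1"); o=get_obs(); print(o['ee_pos'],o['qpos'],o['contact_force'])
im=cv2.imread('pics/sc1.png')[100:300,240:480]; cv2.imwrite('pics/sc1z.png',cv2.resize(im,None,fx=3,fy=3))
```

```text
[0.43120116 0.07072887 0.29966073] [ 9.31005595e-02  7.16498211e-02  1.91688983e+00  9.62316355e-05
  1.15363903e+00 -1.43906649e+00] [ 0.63783424 -0.62643868 -0.29367263]
```

View pics/wr1.png

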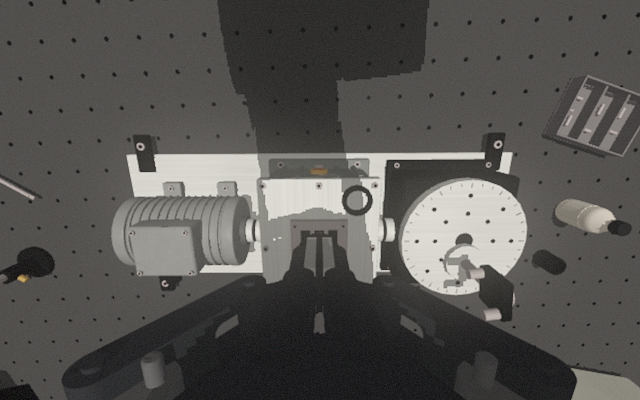

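View pics/sc1z.png

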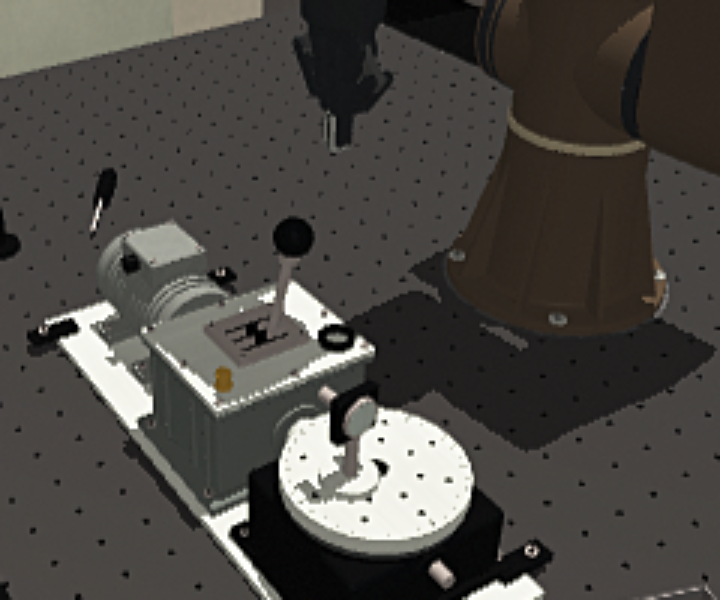

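The wrist picture shows the shut fingers over the near side, with the knob hidden behind them around (320,250). The scene picture shows the tip above and on the near side of the knob, which is at (293,238) in the crop. I'll descend there.

Request:
send_rows:
  steps:
    - {"tx": 0, "ty": 0, "tz": -2.5, "wx": 0, "wy": 0, "wz": 0, "grip": -1}
    - {"tx": 0, "ty": 0, "tz": -2.5, "wx": 0, "wy": 0, "wz": 0, "grip": -1}
    - {"tx": 0, "ty": 0, "tz": -1.8, "wx": 0, "wy": 0, "wz": 0, "grip": -1}
    - {"tx": 0, "ty": 0, "tz": 0, "wx": 0, "wy": 0, "wz": 0, "grip": -1}
    - {"tx": 0, "ty": 0, "tz": 0, "wx": 0, "wy": 0, "wz": 0, "grip": -1}

```text
t: 2.2
ee_pos: [0.4303, 0.0728, 0.2317]
tcp_rot: [0.707, -0.013, 0.011, -0.707]
contact_force: [0.6, 0.5, -0.3]
opening: -0.001
```

Run:
```python
from look import *
from knob import *
o=get_obs(); print(o['t'],o['ee_pos'],o['contact_force'])
snap("scene","sc2"); o=get_obs(); print(o['t'],o['ee_pos'],o['contact_force'])
z=np.load("sc2.npz")
print(ballfit("scene",z,(.45,.6,.0,.14),.215))
im=cv2.imread('pics/sc2.png')[120:220,280:400]; cv2.imwrite('pics/sc2z.png',cv2.resize(im,None,fx=5,fy=5))
```

```text
2.2 [0.43029276 0.07276056 0.23168569] [ 0.60713609  0.47999829 -0.27338928]
2.25 [0.43113038 0.07270567 0.23253649] [0.24995085 0.37446444 0.14256061]
(array([0.47811958, 0.06412678, 0.24496271]), 148, np.float64(0.0013885722525781331), (np.int64(331), np.int64(344), np.int64(173), np.int64(187)))
```

View pics/sc2z.png

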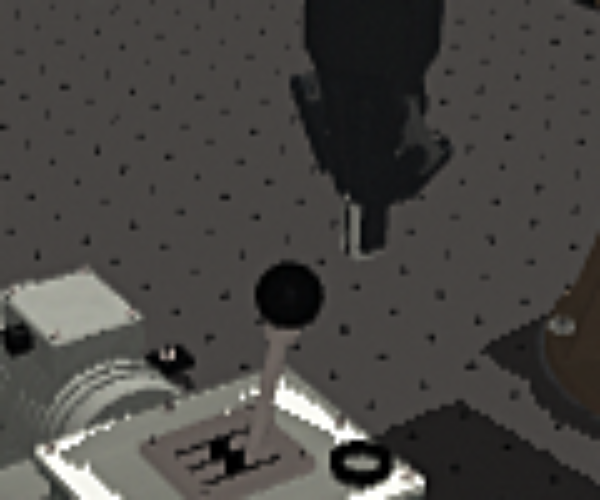

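Run:
```python
from geo import *
z=np.load("sc2.npz"); C=cam("scene")
for X in ([.4305,.0727,.232],[.477,.065,.245]): 
    p=proj(C,X); print(p,(p-[280,120])*5)
P=cloud(C,z['d'])
m=(z['d']>0)&(P[...,2]>.22)&(P[...,2]<.30)&(P[...,0]>.39)&(P[...,0]<.455)&(P[...,1]>.02)&(P[...,1]<.12)
for a in np.arange(.22,.30,.01):
    Q=P[m&(P[...,2]>=a)&(P[...,2]<a+.01)]
    if len(Q): print(round(a,2),len(Q),Q.min(0).round(3),Q.max(0).round(3))
```

```text
[351.83248031 179.3330151 ] [359.16240154 296.6650755 ]
[337.73320675 178.91747542] [288.66603374 294.58737711]
0.26 8 [0.426 0.067 0.264] [0.442 0.082 0.268]
0.27 28 [0.428 0.066 0.27 ] [0.444 0.086 0.28 ]
0.28 25 [0.426 0.066 0.281] [0.444 0.089 0.29 ]
0.29 30 [0.426 0.066 0.29 ] [0.446 0.088 0.3  ]
```

Run:
```python
from look import *
from geo import *
snap("scene","sc3"); o=get_obs(); print(o['t'],o['ee_pos'],o['opening'],o['qpos'])
C=cam("scene")
for n in("sc1","sc3"):
    z=np.load(n+".npz"); P=cloud(C,z['d'])
    m=(z['d']>0)&(P[...,2]>.22)&(P[...,2]<.38)&(P[...,0]>.39)&(P[...,0]<.455)&(P[...,1]>.02)&(P[...,1]<.12)
    Q=P[m]; print(n,z['p'],Q[:,2].min()); 
    Q=Q[Q[:,2]<Q[:,2].min()+.02]; print(Q.min(0),Q.max(0))
```

```text
2.3 [0.43161853 0.07260876 0.23296358] -0.0005023829551939081 [ 9.73101812e-02  1.39757760e-01  2.01562780e+00  9.11959196e-05
  9.85020074e-01 -1.43901882e+00]
sc1 [0.43175892 0.06932587 0.29971229] 0.33119757168261804
[0.42275303 0.06315071 0.33119757] [0.44531704 0.08335267 0.35115849]
sc3 [0.43113038 0.07270567 0.23253649] 0.2630685446814224
[0.42485405 0.06632733 0.26306854] [0.4466416  0.08691419 0.28296838]
```

Run:
```python
from geo import *
z=np.load("wr1.npz"); C=cam("wrist",z); P=cloud(C,z['d'])
for uv in ((275,195),(270,250),(430,230),(500,200),(200,160),(320,60)):
    print(uv,P[uv[1],uv[0]].round(4),z['d'][uv[1],uv[0]])
print(C[1],get_calibration('wrist')['hand_eye'].round(3))
# finger tips in the wrist depth, in tool frame
H=get_calibration('wrist')['hand_eye']; K=C[0]; d=z['d']
v,u=np.mgrid[:400,:640]; T=np.stack([(u-K[0,2])/K[0,0]*d,(v-K[1,2])/K[1,1]*d,d],-1)@H[:3,:3].T+H[:3,3]
m=(d>0)&(abs(T[...,0])<.04)&(abs(T[...,2])<.04)&(T[...,1]>-.12)&(T[...,1]<.03)
Q=T[m]; print(m.sum())
for a in np.arange(-.1,.03,.01):
    q=Q[(Q[:,1]>=a)&(Q[:,1]<a+.01)]
    if len(q): print(round(a,2),len(q),q.min(0).round(4),q.max(0).round(4))
z=np.load("scene0.npz"); C=cam("scene"); P=cloud(C,z['d']); m=(z['d']>0)&(np.linalg.norm(P[...,:2]-z['p'][:2],axis=-1)<.075)&(P[...,2]>.12)&(P[...,2]<.5)
print('start tips',z['p'],np.sort(P[m][:,2])[:10])
```

```text
(275, 195) [0.4463 0.0123 0.1399] 0.34497857
(270, 250) [ 5.207e-01 -3.000e-04  1.403e-01] 0.36508188
(430, 230) [0.5086 0.2169 0.1201] 0.37854555
(500, 200) [0.4694 0.3067 0.1199] 0.36689335
(200, 160) [ 0.4129 -0.129   0.0145] 0.45820278
(320, 60) [0.2677 0.0755 0.0006] 0.42940074
[0.36366838 0.07088141 0.47433814] [[-0.     0.962  0.273 -0.069]
 [ 0.    -0.273  0.962 -0.175]
 [ 1.     0.001 -0.     0.001]
 [ 0.     0.     0.     1.   ]]
23665
-0.1 3509 [-0.0175 -0.1    -0.04  ] [ 0.009 -0.09   0.04 ]
-0.09 4726 [-0.0142 -0.09   -0.0386] [ 0.0109 -0.08    0.0397]
-0.08 1263 [-0.0141 -0.08   -0.0305] [ 0.0121 -0.07    0.032 ]
-0.07 720 [-0.0117 -0.07   -0.013 ] [ 0.0114 -0.06    0.0141]
-0.06 537 [-0.0116 -0.06   -0.013 ] [-0.006  -0.0501  0.0141]
-0.05 424 [-0.0118 -0.05   -0.0131] [-0.0061 -0.04    0.0139]
-0.04 102 [-0.0116 -0.04   -0.0114] [-0.0063 -0.036   0.0125]
start tips [0.17497226 0.625526   0.19926463] [0.24463943 0.24472464 0.24478365 0.24555196 0.24568386 0.24575627
 0.24638506 0.24652434 0.24674851 0.24706174]
```

The visible fingertips end about 32 mm behind the reported TCP. The start picture (open fingers, 45 mm back) and the wrist depth both agree with this, so I'll put the TCP at z ≈ 0.205. That brings the visible tip to 0.237, below the knob's equator, and would still clear everything if the tip really were at the TCP.

Request:
send_rows:
  steps:
    - {"tx": 0, "ty": -0.5, "tz": -1.4, "wx": 0, "wy": 0, "wz": 0, "grip": -1}
    - {"tx": 0, "ty": 0, "tz": -1.4, "wx": 0, "wy": 0, "wz": 0, "grip": -1}
    - {"tx": 0, "ty": 0, "tz": 0, "wx": 0, "wy": 0, "wz": 0, "grip": -1}
    - {"tx": 0.4, "ty": 0, "tz": 0, "wx": 0, "wy": 0, "wz": 0, "grip": -1}
    - {"tx": 0.4, "ty": 0, "tz": 0, "wx": 0, "wy": 0, "wz": 0, "grip": -1}
    - {"tx": 0.4, "ty": 0, "tz": 0, "wx": 0, "wy": 0, "wz": 0, "grip": -1}
    - {"tx": 0.4, "ty": -0.1, "tz": 0, "wx": 0, "wy": 0, "wz": 0, "grip": -1}
    - {"tx": 0.4, "ty": 0, "tz": 0, "wx": 0, "wy": 0, "wz": 0, "grip": -1}
    - {"tx": 0, "ty": 0, "tz": 0, "wx": 0, "wy": 0, "wz": 0, "grip": -1}

```text
t: 3.05
ee_pos: [0.4517, 0.0659, 0.2041]
tcp_rot: [-0.707, 0.013, -0.013, 0.707]
contact_force: [-3.4, -0.7, 2.9]
opening: -0.002
```

```bash
cat > st.py <<'E'
from look import *
from knob import *
tag=sys.argv[1]
snap("scene",tag); o=get_obs(); print(o['t'],o['ee_pos'].round(4),o['contact_force'].round(1))
z=np.load(tag+".npz"); C=cam("scene"); P=cloud(C,z['d'])
x0,x1,y0,y1=[float(a) for a in sys.argv[2:6]]
r=ballfit("scene",z,(x0,x1,y0,y1),.22); print(r)
d=r[0][:2]-[.5207,.0642]; c,s=.9994,.034
print('gear frame gx,gy mm',1000*(c*d[0]-s*d[1]),1000*(s*d[0]+c*d[1]))
im=cv2.imread(f'pics/{tag}.png')[120:220,280:400]; cv2.imwrite(f'pics/{tag}z.png',cv2.resize(im,None,fx=5,fy=5))
E
python3 st.py sc4 .465 .6 0 .14
```

```text
3.1 [0.4512 0.0659 0.2039] [-3.7  0.4  2.1]
(array([0.48100945, 0.06443017, 0.24735463]), 166, np.float64(0.008276599237549885), (np.int64(330), np.int64(348), np.int64(162), np.int64(187)))
gear frame gx,gy mm -39.67455677342155 -1.1194471928398129
```

View pics/sc4z.png

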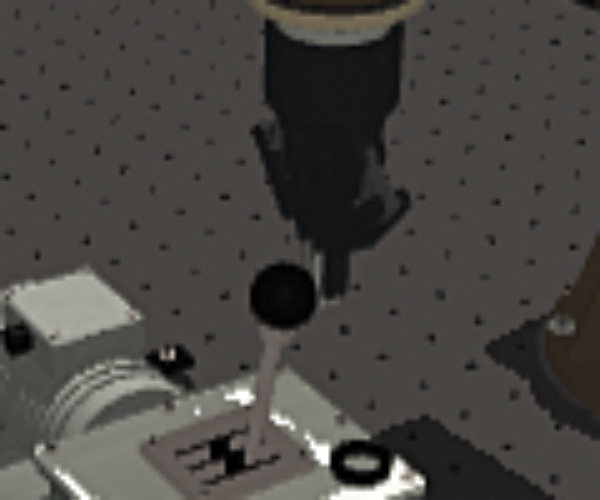

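The fingers are in contact and the lever moves at about 3.4 N, as expected. In the crop the finger is behind the knob (284,296) and centred. I keep pushing towards neutral.

Request:
send_rows:
  steps:
    - {"tx": 0.4, "ty": 0, "tz": 0, "wx": 0, "wy": 0, "wz": 0, "grip": -1}
    - {"tx": 0.4, "ty": 0, "tz": 0, "wx": 0, "wy": 0, "wz": 0, "grip": -1}
    - {"tx": 0.4, "ty": -0.1, "tz": 0, "wx": 0, "wy": 0, "wz": 0, "grip": -1}
    - {"tx": 0.4, "ty": 0, "tz": 0, "wx": 0, "wy": 0, "wz": 0, "grip": -1}
    - {"tx": 0.4, "ty": 0, "tz": 0, "wx": 0, "wy": 0, "wz": 0, "grip": -1}
    - {"tx": 0.4, "ty": 0, "tz": 0, "wx": 0, "wy": 0, "wz": 0, "grip": -1}
    - {"tx": 0.4, "ty": 0, "tz": 0, "wx": 0, "wy": 0, "wz": 0, "grip": -1}
    - {"tx": 0.2, "ty": 0, "tz": 0, "wx": 0, "wy": 0, "wz": 0, "grip": -1}
    - {"tx": 0, "ty": 0, "tz": 0, "wx": 0, "wy": 0, "wz": 0, "grip": -1}

```text
t: 3.85
ee_pos: [0.4817, 0.065, 0.2039]
tcp_rot: [0.707, -0.012, 0.013, -0.707]
contact_force: [-2.6, 0.1, 1.6]
opening: 0.003
```

```bash
python3 st.py sc5 .496 .6 0 .14
```

```text
3.9 [0.4813 0.0649 0.2038] [-2.2 -1.   1.6]
(array([0.51161316, 0.06328624, 0.24990962]), 161, np.float64(0.00543392404767707), (np.int64(321), np.int64(339), np.int64(165), np.int64(190)))
gear frame gx,gy mm -9.05031518093318 -1.2221667094915432
```

View pics/sc5z.png

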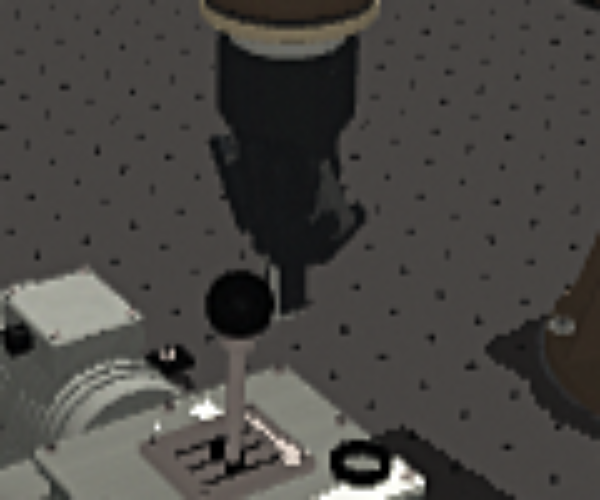

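Now gx ≈ -8 mm (knob centre at crop (240,303)), so I push 8 mm more. Then I back off and measure with the knob clear.

Request:
send_rows:
  steps:
    - {"tx": 0.3, "ty": 0, "tz": 0, "wx": 0, "wy": 0, "wz": 0, "grip": -1}
    - {"tx": 0.3, "ty": 0, "tz": 0, "wx": 0, "wy": 0, "wz": 0, "grip": -1}
    - {"tx": 0.2, "ty": 0, "tz": 0, "wx": 0, "wy": 0, "wz": 0, "grip": -1}
    - {"tx": 0, "ty": 0, "tz": 0, "wx": 0, "wy": 0, "wz": 0, "grip": -1}
    - {"tx": 0, "ty": 0, "tz": 0, "wx": 0, "wy": 0, "wz": 0, "grip": -1}
    - {"tx": -1.5, "ty": 0, "tz": 0, "wx": 0, "wy": 0, "wz": 0, "grip": -1}
    - {"tx": -1.5, "ty": 0, "tz": 0, "wx": 0, "wy": 0, "wz": 0, "grip": -1}
    - {"tx": 0, "ty": 0, "tz": 0, "wx": 0, "wy": 0, "wz": 0, "grip": -1}

```text
t: 4.57
ee_pos: [0.4569, 0.0649, 0.2037]
tcp_rot: [0.707, -0.013, 0.012, -0.707]
contact_force: [0.7, 0.1, -1.0]
opening: 0.003
```

```bash
python3 st.py sc6 .49 .6 0 .14
```

```text
4.6167 [0.4584 0.065  0.204 ] [ 0.3 -0.7  1.1]
(array([0.51963868, 0.06272362, 0.2498831 ]), 154, np.float64(0.0014126094485392509), (np.int64(319), np.int64(332), np.int64(175), np.int64(190)))
gear frame gx,gy mm -1.0104832992035047 -1.5115792089774087
```

View pics/sc6z.png

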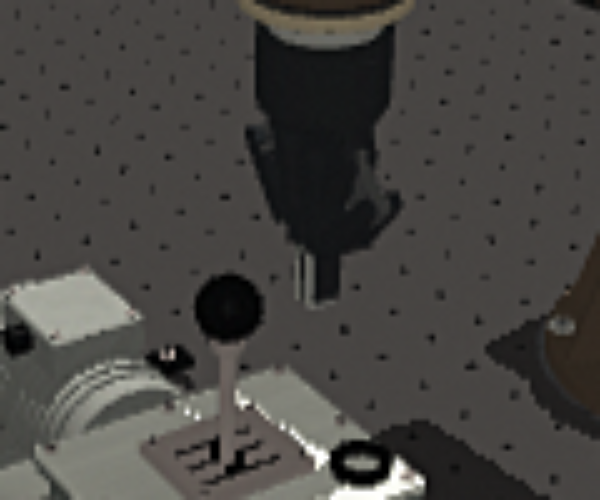

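The knob is at (0.5195, 0.063, 0.250), so gx = -1 mm: it is upright in neutral, at crop (229,307). Next I go round to its right side.

Request:
send_rows:
  steps:
    - {"tx": 0, "ty": -2.4, "tz": 0.3, "wx": 0, "wy": 0, "wz": 0, "grip": -1}
    - {"tx": 0, "ty": -2.3, "tz": 0, "wx": 0, "wy": 0, "wz": 0, "grip": -1}
    - {"tx": 0, "ty": 0, "tz": 0, "wx": 0, "wy": 0, "wz": 0, "grip": -1}
    - {"tx": 2.1, "ty": 0, "tz": 0, "wx": 0, "wy": 0, "wz": 0, "grip": -1}
    - {"tx": 2.1, "ty": 0, "tz": 0, "wx": 0, "wy": 0, "wz": 0, "grip": -1}
    - {"tx": 2.0, "ty": 0, "tz": 0, "wx": 0, "wy": 0, "wz": 0, "grip": -1}
    - {"tx": 0, "ty": 0, "tz": 0, "wx": 0, "wy": 0, "wz": 0, "grip": -1}
    - {"tx": 0, "ty": 0, "tz": 0, "wx": 0, "wy": 0, "wz": 0, "grip": -1}

```text
t: 5.28
ee_pos: [0.5221, 0.0181, 0.2066]
tcp_rot: [-0.707, 0.013, -0.013, 0.707]
contact_force: [-1.1, -0.2, -0.5]
opening: 0.0
```

```bash
python3 st.py sc7 .49 .6 0.038 .14
```

```text
5.3333 [0.5211 0.0181 0.2066] [-0.7 -0.5 -0.3]
(array([0.5198507 , 0.06270944, 0.25060944]), 168, np.float64(0.006516100275330787), (np.int64(316), np.int64(332), np.int64(167), np.int64(190)))
gear frame gx,gy mm -0.798109061725607 -1.518539696165084
```

View pics/sc7z.png

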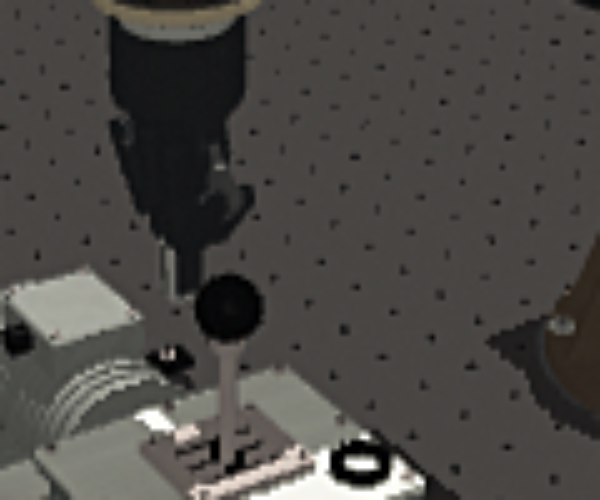

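The finger now stands to the right of the knob (229,307), which hasn't moved. I push it left.

Request:
send_rows:
  steps:
    - {"tx": 0, "ty": 0.4, "tz": 0, "wx": 0, "wy": 0, "wz": 0, "grip": -1}
    - {"tx": 0, "ty": 0.4, "tz": 0, "wx": 0, "wy": 0, "wz": 0, "grip": -1}
    - {"tx": 0, "ty": 0.4, "tz": 0, "wx": 0, "wy": 0, "wz": 0, "grip": -1}
    - {"tx": 0, "ty": 0.4, "tz": 0, "wx": 0, "wy": 0, "wz": 0, "grip": -1}
    - {"tx": 0, "ty": 0.4, "tz": 0, "wx": 0, "wy": 0, "wz": 0, "grip": -1}
    - {"tx": 0, "ty": 0.4, "tz": 0, "wx": 0, "wy": 0, "wz": 0, "grip": -1}
    - {"tx": 0, "ty": 0.4, "tz": 0, "wx": 0, "wy": 0, "wz": 0, "grip": -1}
    - {"tx": 0, "ty": 0.4, "tz": 0, "wx": 0, "wy": 0, "wz": 0, "grip": -1}
    - {"tx": 0, "ty": 0.4, "tz": 0, "wx": 0, "wy": 0, "wz": 0, "grip": -1}
    - {"tx": 0, "ty": 0, "tz": 0, "wx": 0, "wy": 0, "wz": 0, "grip": -1}

```text
t: 6.17
ee_pos: [0.5211, 0.0547, 0.2069]
tcp_rot: [-0.707, 0.012, -0.012, 0.707]
contact_force: [0.5, -1.4, 0.3]
opening: 0.001
```

```bash
python3 st.py sc8 .49 .6 0.075 .14
```

```text
6.2167 [0.5211 0.0544 0.2068] [-0.2 -0.3 -0.4]
(array([0.52058624, 0.08644549, 0.24960895]), 167, np.float64(0.005406715376553544), (np.int64(323), np.int64(336), np.int64(172), np.int64(192)))
gear frame gx,gy mm -0.87003991307817 22.228270072714867
```

View pics/sc8z.png

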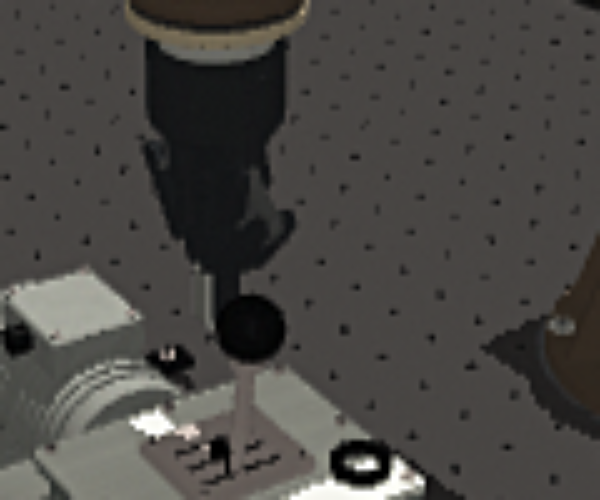

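The knob has moved about 23 mm across, staying in neutral. I continue towards the 38 mm stop, gently.

Request:
send_rows:
  steps:
    - {"tx": 0, "ty": 0.3, "tz": 0, "wx": 0, "wy": 0, "wz": 0, "grip": -1}
    - {"tx": 0, "ty": 0.3, "tz": 0, "wx": 0, "wy": 0, "wz": 0, "grip": -1}
    - {"tx": 0, "ty": 0.3, "tz": 0, "wx": 0, "wy": 0, "wz": 0, "grip": -1}
    - {"tx": 0, "ty": 0.2, "tz": 0, "wx": 0, "wy": 0, "wz": 0, "grip": -1}
    - {"tx": 0, "ty": 0.1, "tz": 0, "wx": 0, "wy": 0, "wz": 0, "grip": -1}
    - {"tx": 0, "ty": 0, "tz": 0, "wx": 0, "wy": 0, "wz": 0, "grip": -1}

```text
t: 6.72
ee_pos: [0.5211, 0.0662, 0.2069]
tcp_rot: [-0.707, 0.012, -0.012, 0.707]
contact_force: [0.6, -1.0, -1.0]
opening: 0.001
```

Request:
send_rows:
  steps:
    - {"tx": 0, "ty": 0.1, "tz": 0, "wx": 0, "wy": 0, "wz": 0, "grip": -1}
    - {"tx": 0, "ty": 0, "tz": 0, "wx": 0, "wy": 0, "wz": 0, "grip": -1}

```text
t: 6.88
ee_pos: [0.5211, 0.067, 0.2069]
tcp_rot: [-0.707, 0.013, -0.013, 0.707]
contact_force: [0.1, -2.0, -0.8]
opening: 0.001
```

```bash
python3 st.py sc9 .49 .6 0.085 .15
```

```text
6.9333 [0.5211 0.067  0.2069] [ 0.1 -1.1 -0.1]
(array([0.52094775, 0.09797173, 0.24695199]), 169, np.float64(0.004760432616762488), (np.int64(325), np.int64(338), np.int64(175), np.int64(195)))
gear frame gx,gy mm -0.9006390048168672 33.75988550794908
```

Request:
send_rows:
  steps:
    - {"tx": 0, "ty": 0.1, "tz": 0, "wx": 0, "wy": 0, "wz": 0, "grip": -1}
    - {"tx": 0, "ty": 0.1, "tz": 0, "wx": 0, "wy": 0, "wz": 0, "grip": -1}
    - {"tx": 0, "ty": 0, "tz": 0, "wx": 0, "wy": 0, "wz": 0, "grip": -1}

```text
t: 7.18
ee_pos: [0.5211, 0.0691, 0.2069]
tcp_rot: [-0.707, 0.013, -0.013, 0.707]
contact_force: [0.7, -1.7, 0.4]
opening: 0.002
```

Request:
send_rows:
  steps:
    - {"tx": 0, "ty": 0.1, "tz": 0, "wx": 0, "wy": 0, "wz": 0, "grip": -1}
    - {"tx": 0, "ty": 0, "tz": 0, "wx": 0, "wy": 0, "wz": 0, "grip": -1}

```text
t: 7.35
ee_pos: [0.5211, 0.0701, 0.2069]
tcp_rot: [0.707, -0.013, 0.012, -0.707]
contact_force: [0.1, -1.4, -0.4]
opening: -0.0
```

```bash
python3 st.py sc10 .49 .6 0.088 .15
```

```text
7.4 [0.5211 0.07   0.2069] [-0.3 -1.8 -0.7]
(array([0.52085611, 0.10078658, 0.24669092]), 171, np.float64(0.005552129126328641), (np.int64(326), np.int64(339), np.int64(175), np.int64(195)))
gear frame gx,gy mm -1.0879294358425522 36.56993341069179
```

Request:
send_rows:
  steps:
    - {"tx": 0, "ty": 0.1, "tz": 0, "wx": 0, "wy": 0, "wz": 0, "grip": -1}
    - {"tx": 0, "ty": 0, "tz": 0, "wx": 0, "wy": 0, "wz": 0, "grip": -1}

```text
t: 7.57
ee_pos: [0.5211, 0.071, 0.2069]
tcp_rot: [0.707, -0.013, 0.013, -0.707]
contact_force: [0.5, -2.5, 0.1]
opening: -0.001
```

Request:
send_rows:
  steps:
    - {"tx": 0, "ty": 0.1, "tz": 0, "wx": 0, "wy": 0, "wz": 0, "grip": -1}
    - {"tx": 0, "ty": 0, "tz": 0, "wx": 0, "wy": 0, "wz": 0, "grip": -1}

```text
t: 7.73
ee_pos: [0.5211, 0.072, 0.2068]
tcp_rot: [0.707, -0.013, 0.012, -0.707]
contact_force: [0.4, -3.3, -1.2]
opening: -0.003
```

Request:
send_rows:
  steps:
    - {"tx": 0, "ty": 0.1, "tz": 0, "wx": 0, "wy": 0, "wz": 0, "grip": -1}
    - {"tx": 0, "ty": 0, "tz": 0, "wx": 0, "wy": 0, "wz": 0, "grip": -1}

```text
t: 7.9
ee_pos: [0.521, 0.073, 0.2068]
tcp_rot: [0.707, -0.013, 0.012, -0.707]
contact_force: [-0.3, -3.7, -1.3]
opening: -0.002
```

Request:
send_rows:
  steps:
    - {"tx": 0, "ty": -1.5, "tz": 0, "wx": 0, "wy": 0, "wz": 0, "grip": -1}
    - {"tx": 0, "ty": -1.5, "tz": 0, "wx": 0, "wy": 0, "wz": 0, "grip": -1}
    - {"tx": 0, "ty": 0, "tz": 0, "wx": 0, "wy": 0, "wz": 0, "grip": -1}

```text
t: 8.15
ee_pos: [0.5212, 0.0416, 0.207]
tcp_rot: [0.707, -0.013, 0.013, -0.707]
contact_force: [0.2, 0.1, -0.6]
opening: 0.002
```

```bash
python3 st.py sc11 .49 .6 0.075 .15
```

```text
8.2 [0.5212 0.0425 0.207 ] [0.7 0.2 0.1]
(array([0.52107497, 0.10103524, 0.24604115]), 162, np.float64(0.0012888618687506026), (np.int64(326), np.int64(339), np.int64(182), np.int64(195)))
gear frame gx,gy mm -0.8776484497751533 36.82588303962313
```

View pics/sc11z.png

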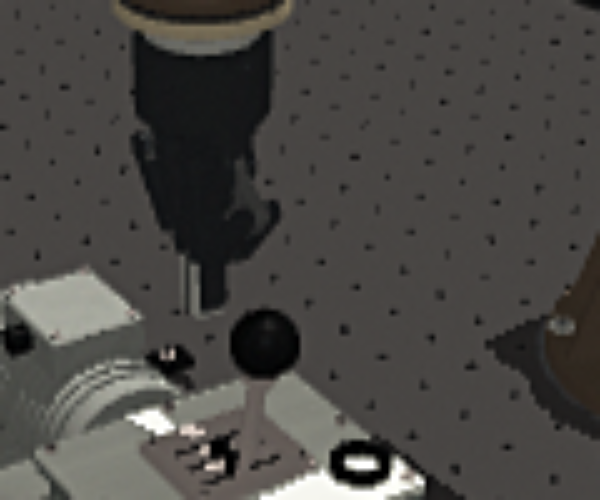

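With the finger off, the knob is at gy ≈ +37 mm. Allowing for the -1.3 mm it read at centre, that is 38 mm, the cross stop. gx ≈ -1 mm and z is 0.246 as expected, with the knob at crop (265,345). Next I go round to the near side in line with it.

Request:
send_rows:
  steps:
    - {"tx": -2.7, "ty": 0, "tz": 0, "wx": 0, "wy": 0, "wz": 0, "grip": -1}
    - {"tx": -2.7, "ty": 0, "tz": 0, "wx": 0, "wy": 0, "wz": 0, "grip": -1}
    - {"tx": 0, "ty": 0, "tz": 0, "wx": 0, "wy": 0, "wz": 0, "grip": -1}
    - {"tx": 0, "ty": 2.0, "tz": -0.2, "wx": 0, "wy": 0, "wz": 0, "grip": -1}
    - {"tx": 0, "ty": 2.0, "tz": -0.2, "wx": 0, "wy": 0, "wz": 0, "grip": -1}
    - {"tx": 0, "ty": 1.8, "tz": -0.1, "wx": 0, "wy": 0, "wz": 0, "grip": -1}
    - {"tx": 0, "ty": 0, "tz": 0, "wx": 0, "wy": 0, "wz": 0, "grip": -1}
    - {"tx": 0, "ty": 0, "tz": 0, "wx": 0, "wy": 0, "wz": 0, "grip": -1}

```text
t: 8.87
ee_pos: [0.467, 0.1022, 0.2019]
tcp_rot: [-0.707, 0.012, -0.012, 0.707]
contact_force: [0.2, -0.3, 0.5]
opening: 0.005
```

```bash
python3 st.py sc12 .495 .6 0.075 .15
```

```text
8.9167 [0.467  0.1015 0.2019] [0.2 0.  0.3]
(array([0.52120972, 0.10115895, 0.24624505]), 162, np.float64(0.0013974047837137479), (np.int64(326), np.int64(339), np.int64(182), np.int64(195)))
gear frame gx,gy mm -0.7471937680513722 36.95410349860018
```

View pics/sc12z.png

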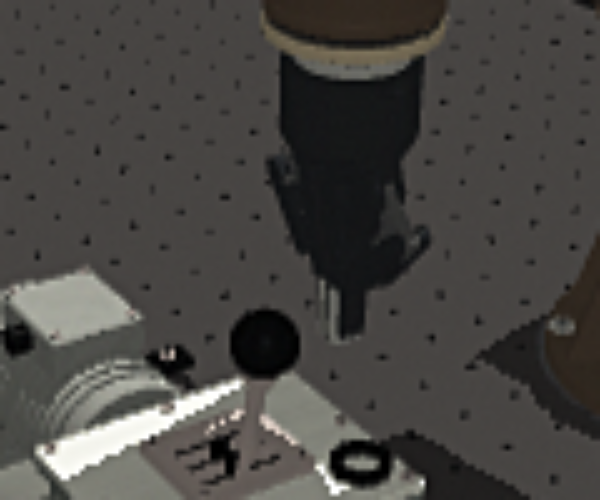

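The finger is on the near side in line with the knob (crop (340,330) against (265,345)). I push it into the far slot.

Request:
send_rows:
  steps:
    - {"tx": 0.6, "ty": 0, "tz": 0, "wx": 0, "wy": 0, "wz": 0, "grip": -1}
    - {"tx": 0.6, "ty": 0, "tz": 0, "wx": 0, "wy": 0, "wz": 0, "grip": -1}
    - {"tx": 0.4, "ty": 0, "tz": 0, "wx": 0, "wy": 0, "wz": 0, "grip": -1}
    - {"tx": 0.4, "ty": 0, "tz": 0, "wx": 0, "wy": 0, "wz": 0, "grip": -1}
    - {"tx": 0.4, "ty": 0, "tz": 0, "wx": 0, "wy": 0, "wz": 0, "grip": -1}
    - {"tx": 0.4, "ty": -0.1, "tz": 0, "wx": 0, "wy": 0, "wz": 0, "grip": -1}
    - {"tx": 0.4, "ty": 0, "tz": 0, "wx": 0, "wy": 0, "wz": 0, "grip": -1}
    - {"tx": 0.4, "ty": 0, "tz": 0, "wx": 0, "wy": 0, "wz": 0, "grip": -1}
    - {"tx": 0, "ty": 0, "tz": 0, "wx": 0, "wy": 0, "wz": 0, "grip": -1}

```text
t: 9.67
ee_pos: [0.5038, 0.0999, 0.2018]
tcp_rot: [0.707, -0.012, 0.013, -0.707]
contact_force: [-2.5, -0.6, 0.9]
opening: -0.0
```

```bash
python3 st.py sc13 .519 .6 0.075 .15
```

```text
9.7167 [0.5034 0.0999 0.2018] [-1.7 -0.2  0.8]
(array([0.53375781, 0.10076132, 0.24608268]), 169, np.float64(0.004701673413960737), (np.int64(322), np.int64(340), np.int64(172), np.int64(197)))
gear frame gx,gy mm 11.806891233803082 36.98334778048279
```

View pics/sc13z.png

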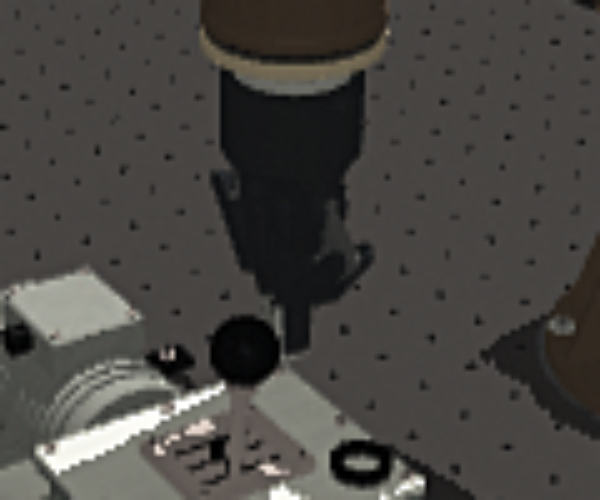

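It is entering the far left slot with gx ≈ 12 mm and gy held at 37 mm. I continue.

Request:
send_rows:
  steps:
    - {"tx": 0.4, "ty": 0, "tz": 0, "wx": 0, "wy": 0, "wz": 0, "grip": -1}
    - {"tx": 0.4, "ty": 0, "tz": 0, "wx": 0, "wy": 0, "wz": 0, "grip": -1}
    - {"tx": 0.4, "ty": 0, "tz": 0, "wx": 0, "wy": 0, "wz": 0, "grip": -1}
    - {"tx": 0.4, "ty": -0.1, "tz": 0, "wx": 0, "wy": 0, "wz": 0, "grip": -1}
    - {"tx": 0.4, "ty": 0, "tz": -0.1, "wx": 0, "wy": 0, "wz": 0, "grip": -1}
    - {"tx": 0.4, "ty": 0, "tz": 0, "wx": 0, "wy": 0, "wz": 0, "grip": -1}
    - {"tx": 0.3, "ty": 0, "tz": -0.1, "wx": 0, "wy": 0, "wz": 0, "grip": -1}
    - {"tx": 0.2, "ty": 0, "tz": 0, "wx": 0, "wy": 0, "wz": 0, "grip": -1}
    - {"tx": 0, "ty": 0, "tz": 0, "wx": 0, "wy": 0, "wz": 0, "grip": -1}

```text
t: 10.47
ee_pos: [0.5325, 0.0989, 0.1997]
tcp_rot: [0.707, -0.013, 0.013, -0.707]
contact_force: [-1.6, -1.0, -0.7]
opening: 0.0
```

```bash
python3 st.py sc14 .549 .64 0.075 .15
```

```text
10.5167 [0.5322 0.0989 0.1998] [-0.7 -0.5 -0.2]
(array([0.56269105, 0.09870528, 0.24213512]), 158, np.float64(0.0012393433872997747), (np.int64(313), np.int64(326), np.int64(187), np.int64(201)))
gear frame gx,gy mm 40.79267737519409 35.912268531896174
```

View pics/sc14z.png

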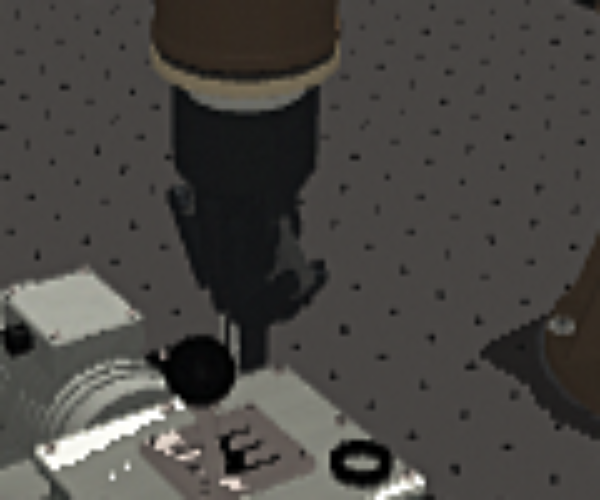

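gx ≈ 41 mm (shift ≈ 0.22). I go on in small steps and watch the force for the stop at about 48 mm.

Request:
send_rows:
  steps:
    - {"tx": 0.2, "ty": 0, "tz": 0, "wx": 0, "wy": 0, "wz": 0, "grip": -1}
    - {"tx": 0.2, "ty": 0, "tz": 0, "wx": 0, "wy": 0, "wz": 0, "grip": -1}
    - {"tx": 0.1, "ty": 0, "tz": 0, "wx": 0, "wy": 0, "wz": 0, "grip": -1}
    - {"tx": 0, "ty": 0, "tz": 0, "wx": 0, "wy": 0, "wz": 0, "grip": -1}

```text
t: 10.85
ee_pos: [0.5373, 0.099, 0.1999]
tcp_rot: [-0.707, 0.013, -0.013, 0.707]
contact_force: [-2.4, -1.0, -1.6]
opening: -0.002
```

Request:
send_rows:
  steps:
    - {"tx": 0.1, "ty": 0, "tz": 0, "wx": 0, "wy": 0, "wz": 0, "grip": -1}
    - {"tx": 0, "ty": 0, "tz": 0, "wx": 0, "wy": 0, "wz": 0, "grip": -1}

```text
t: 11.02
ee_pos: [0.5382, 0.0989, 0.1999]
tcp_rot: [0.707, -0.013, 0.013, -0.707]
contact_force: [-2.5, -0.4, -2.0]
opening: 0.001
```

```bash
python3 st.py sc15 .555 .64 0.075 .15
```

```text
11.0667 [0.5381 0.0989 0.1999] [-1.8 -0.5 -1.3]
(array([0.56816017, 0.09837656, 0.24089253]), 162, np.float64(0.0012939153178855574), (np.int64(311), np.int64(324), np.int64(188), np.int64(202)))
gear frame gx,gy mm 46.26969347124351 35.76969899498532
```

Request:
send_rows:
  steps:
    - {"tx": 0.1, "ty": 0, "tz": 0, "wx": 0, "wy": 0, "wz": 0, "grip": -1}
    - {"tx": 0, "ty": 0, "tz": 0, "wx": 0, "wy": 0, "wz": 0, "grip": -1}

```text
t: 11.23
ee_pos: [0.5392, 0.099, 0.1999]
tcp_rot: [0.707, -0.012, 0.013, -0.707]
contact_force: [-2.1, -0.3, -1.3]
opening: -0.001
```

Request:
send_rows:
  steps:
    - {"tx": 0.1, "ty": 0, "tz": 0, "wx": 0, "wy": 0, "wz": 0, "grip": -1}
    - {"tx": 0, "ty": 0, "tz": 0, "wx": 0, "wy": 0, "wz": 0, "grip": -1}

```text
t: 11.4
ee_pos: [0.5403, 0.099, 0.1999]
tcp_rot: [0.707, -0.012, 0.013, -0.707]
contact_force: [-2.4, 0.3, -1.6]
opening: -0.0
```

Request:
send_rows:
  steps:
    - {"tx": 0.1, "ty": 0, "tz": 0, "wx": 0, "wy": 0, "wz": 0, "grip": -1}
    - {"tx": 0, "ty": 0, "tz": 0, "wx": 0, "wy": 0, "wz": 0, "grip": -1}

```text
t: 11.57
ee_pos: [0.5412, 0.099, 0.1999]
tcp_rot: [-0.707, 0.013, -0.013, 0.707]
contact_force: [-2.0, -0.8, -1.5]
opening: -0.001
```

```bash
python3 st.py sc16 .557 .64 0.075 .15
```

```text
11.6167 [0.5411 0.099  0.1998] [-3.  -0.6 -1.3]
(array([0.57093074, 0.09812103, 0.23990608]), 161, np.float64(0.002982737842850438), (np.int64(310), np.int64(327), np.int64(185), np.int64(202)))
gear frame gx,gy mm 49.04728234116361 35.60852164589122
```

gx ≈ 49 mm, at the end of the slot (threshold ~41 mm), with only about 3 N on the tool. I back off straight to the near side, then up.

Request:
send_rows:
  steps:
    - {"tx": -1.5, "ty": 0, "tz": 0, "wx": 0, "wy": 0, "wz": 0, "grip": -1}
    - {"tx": -2.5, "ty": 0, "tz": 0, "wx": 0, "wy": 0, "wz": 0, "grip": -1}
    - {"tx": -2.5, "ty": 0, "tz": 0, "wx": 0, "wy": 0, "wz": 0, "grip": -1}
    - {"tx": 0, "ty": 0, "tz": 3.0, "wx": 0, "wy": 0, "wz": 0, "grip": -1}
    - {"tx": 0, "ty": 0, "tz": 3.0, "wx": 0, "wy": 0, "wz": 0, "grip": -1}
    - {"tx": 0, "ty": 0, "tz": 3.0, "wx": 0, "wy": 0, "wz": 0, "grip": -1}
    - {"tx": 0, "ty": 0, "tz": 0, "wx": 0, "wy": 0, "wz": 0, "grip": -1}
    - {"tx": 0, "ty": 0, "tz": 0, "wx": 0, "wy": 0, "wz": 0, "grip": -1}
    - {"tx": 0, "ty": 0, "tz": 0, "wx": 0, "wy": 0, "wz": 0, "grip": -1}

```text
t: 12.37
ee_pos: [0.4763, 0.099, 0.2899]
tcp_rot: [-0.707, 0.012, -0.013, 0.707]
contact_force: [-0.0, -0.7, -0.0]
opening: 0.002
```

```bash
python3 st.py sc17 .54 .64 0.06 .15
python3 - <<'E'
from look import *
from geo import *
snap("wrist","wr2")
# loose things unchanged: image difference against the first picture
a=np.load('scene0.npz')['im'].astype(int); b=np.load('sc17.npz')['im'].astype(int)
cv2.imwrite('pics/sc17c.png',np.hstack([a[150:380,220:480],b[150:380,220:480]])[:,:,::-1].astype(np.uint8))
E
```

```text
12.4167 [0.4759 0.0989 0.2893] [ 0.3 -0.4 -0.3]
(array([0.57058289, 0.09808013, 0.23982485]), 164, np.float64(0.0012581615050251784), (np.int64(310), np.int64(324), np.int64(189), np.int64(202)))
gear frame gx,gy mm 48.701032642611 35.55581877090101
```

View pics/sc17z.png

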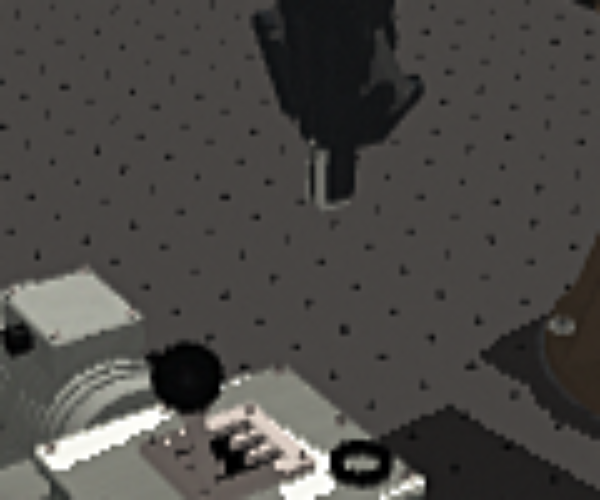

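View pics/sc17c.png

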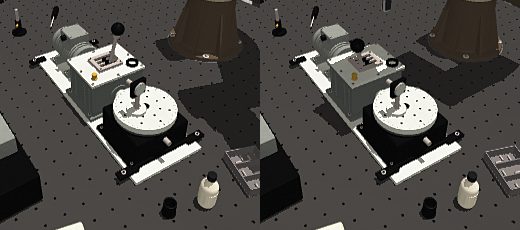

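The knob now stands at gx 48.7 mm, gy 35.6 mm, z 0.240, which makes shift ≈ 0.26 and cross ≈ +0.19. The finger is well clear, and the ring, mirror mount, bottle, lens tube and tray look the same in both pictures. I'm handing in.

```bash
python3 -c "
from rig import *
print(finish_job())"
```

```text
the job is handed in; nothing more can be done
None
```

The lever is in the far left slot, on the rotary table's side. I pushed it with shut fingertips from the near middle slot to neutral, then across to the left column, then fully into the slot. I backed off to the near side and up, and handed the job in at about 12.5 s.

- **Lever position:** with the fingers away, the last view put the knob 48.7 mm far and 35.6 mm left of the gate centre, at a height of 0.240 m. That is a shift of about 0.26 rad and a cross of about +0.19 rad, against limits of 0.22 and 0.15.
- **Forces:** the readings I saw while pushing stayed under about 5 N. At hand-in the tool read about zero.
- **Loose things:** the mirror mount, ring, bottle, lens tube and tray looked unmoved between the first and last scene pictures. I did not measure any of them, and I did not compare the post holder and ball driver closely.

**What disagreed:**
- The visible fingertips ended about 32 mm behind the reported TCP, so I worked with the TCP lower than the stated geometry would suggest.
- The top and scene cameras differed by 2–3 mm.
- The knob read about 1.3 mm to the right when centred, so the true left offset is probably nearer 37 mm.
- I never felt a clear force rise at the far stop. That the lever is fully home rests on the knob's measured position.

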